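Run a row of coil packs up to the tester

TASK

Push the row of four touching coil packs along the aluminium rail as one train, with the fingers against only the rearmost (yellow) pack, until the front pack is fully home against the tester's end stop with no gaps left in the row; do not ram the stop. Then press the tester's green start button right down and let it come back up. The packs are only pushed, never lifted or tipped, the button must not be pressed before the row is home, and the other things on the bench stay where they are.

Things in the scene. Friction and masses are not known exactly. Their poses are not given: they have to be found in the camera images.
- rail: fixed aluminium channel with the tester at its end. Floor 8 mm above the bench, side lips 4 mm thick rising 14 mm above the floor, 55 mm between them, rear end open. +x: along the channel, the pushing direction; z up; origin on the bench, on the centre line, 160 mm before the stop face. Past the stop (steel plate 60 mm tall): blue tester box, 100 mm along x 120 wide x 71 tall
- stop_face (a point): centre line of the end stop's face at the level of the channel floor (8 mm above the bench); axes as those of the rail: the packs stand at negative x. The front pack is home when its front face touches it
- rail_mouth (a point): open rear end of the channel, on its centre line at floor level, 360 mm from stop_face
- pack1: front pack (black), the one nearest the stop; ignition coil pack, a block 40 mm along the rail x 52 mm across x 34 mm tall, with a round tower (18 mm across, up to 50 mm above the underside) on top; 0.1 to 0.25 kg; origin at the centre of its underside, x along the rail towards the stop, z up
- pack2: second pack (blue); size and frame as pack1
- pack3: third pack (black); size and frame as pack1
- pack4: rearmost pack (yellow), the one to push on, with at least 40 mm of free channel behind it at the start; size and frame as pack1. The row slides with friction only, at most about 10 N for all four
- start (a joint): travel of the green start button in m: 0 up, 0.006 fully down; a spring brings it back up; fully down takes 5 N
- start_top (a point): centre of the button's top face when up; the button is 32 mm across, in a black housing on top of the tester box, and is pressed straight down
- coil_grey: bystander: round canister ignition coil standing on the bench, 54 mm across, 126 mm tall; origin at the centre of its underside; grey
- coil_yellow: bystander: round canister ignition coil standing on the bench, 54 mm across, 126 mm tall; origin at the centre of its underside; yellow
- coil_dark: bystander: round canister ignition coil standing on the bench, 54 mm across, 126 mm tall; origin at the centre of its underside; dark steel
- spare_pack: bystander: a fifth coil pack (black, same size) standing on the bench beside the rail; origin at the centre of its underside
- dist_cap: bystander: orange distributor cap, 72 mm across, 55 mm tall; origin at the centre of its underside
- mug: bystander: white mug, 80 mm across, 90 mm tall; origin at the centre of its underside
- driver: bystander: screwdriver lying on the bench; origin under its middle

How it is judged:
On the way, in this order (a step that is already met when the one before it is completed fails the run):
1. the row is home against the stop (x of pack1 in the frame of stop_face above -0.0235 m and x of pack2 in the frame of stop_face above -0.0635 m and x of pack3 in the frame of stop_face above -0.1035 m and x of pack4 in the frame of stop_face above -0.1435 m and z of each of pack1, pack2, pack3, pack4 in the frame of stop_face below 0.004 m and y of pack1 in the frame of stop_face between -0.006 and 0.006 m and y of pack2 in the frame of stop_face between -0.006 and 0.006 m and y of pack3 in the frame of stop_face between -0.006 and 0.006 m and y of pack4 in the frame of stop_face between -0.006 and 0.006 m), for 0.2 s.
2. the start button is pressed right down (value of joint start above 0.0045 m), for 0.1 s.
At the end, for the whole second after the job is handed in: all four packs upright (0.1 rad) and at rest on the channel floor (4 mm), each within 3.5 mm along the rail of its place in a closed row against the stop (centres 20, 60, 100, 140 mm from its face); the button, pressed past 4.5 mm once the row was home, is up again (under 1.5 mm) (all of step 1 and angle between each of pack1, pack2, pack3, pack4's own z axis and vertical below 0.1 rad and linear speed of each of pack1, pack2, pack3, pack4 below 0.01 m/s and value of joint start below 0.0015 m); the robot touches nothing.
It fails at once if a pack is lifted more than 10 mm off the channel floor or tipped more than 0.35 rad (z of any of pack1, pack2, pack3, pack4 in the frame of stop_face above 0.01 m or angle between any of pack1, pack2, pack3, pack4's own z axis and vertical above 0.35 rad).
It fails at once if the fingers press (over 1 N) on a pack other than the rearmost (contact force between the fingers and pack1 above 1 N or contact force between the fingers and pack2 above 1 N or contact force between the fingers and pack3 above 1 N).
It fails at once if the button is pressed (over 2.5 mm) while the row is not home (value of joint start above 0.0025 m and not (x of pack1 in the frame of stop_face above -0.0235 m and x of pack2 in the frame of stop_face above -0.0635 m and x of pack3 in the frame of stop_face above -0.1035 m and x of pack4 in the frame of stop_face above -0.1435 m and z of each of pack1, pack2, pack3, pack4 in the frame of stop_face below 0.004 m and y of pack1 in the frame of stop_face between -0.006 and 0.006 m and y of pack2 in the frame of stop_face between -0.006 and 0.006 m and y of pack3 in the frame of stop_face between -0.006 and 0.006 m and y of pack4 in the frame of stop_face between -0.006 and 0.006 m)).
It fails at once if the stop is rammed: the front pack pressed on it with over 60 N (contact force between pack1 and rail above 60 N).
It fails at once if a bystander is moved more than 25 mm or tipped over (distance of any of coil_grey, coil_yellow, coil_dark, spare_pack, dist_cap, mug, driver from where it was at the start of the episode above 0.025 m or angle between any of coil_grey, coil_yellow, coil_dark, spare_pack, dist_cap, mug's own z axis and vertical above 0.4 rad).
It also fails if it takes over 45 s, if anything falls off the work surface, if the arm or the gripper's body presses on something with over 40 N, if the wrist force passes 120 N, or if a joint passes its speed limit or range.

ROBOT

A 7-joint arm with a two-finger parallel gripper is mounted at the origin on the work surface. World frame = base frame: x ahead of the robot, y to its left, z up, the work surface at z = 0. Lengths are in m, angles in rad, forces in N, time in s.
With the tool pointing down it reaches from about 0.4 to 0.85 m from the base axis. Payload 10.4 kg.
Tool frame: the origin (TCP) lies at the very end of the fingers, on their centre line; the grasp point (between the pads) lies 19 mm behind it (manip.grip_point_offset is the distance from the TCP to the grasp point, in m); z points along the fingers, y is the line along which they close (so a half turn about z gives the same grasp; the last joint's range is limited). The gripper opens to 85 mm and grips with 20 to 120 N. Pads are 22 mm wide; open, the fingers measure 114 mm over their backs; the gripper's body (76 mm by 85 mm) begins 54 mm behind the grasp point. The pads swing forward as they close: fully open they stand 13 mm farther back than shut.
Start: joints at [-1.345, 0.332, -0.065, 1.46, 0.022, 1.35, -0.088], TCP at [0.154, 0.606, 0.231] pointing down, gripper open.
Joint ranges: [-2.6, 2.6], [-0.5, 2.12], [-1.47, 1.34], [0.16, 2.42], [-1.27, 4.41], [0.06, 2.06], [-2.6, 2.6]. Speed limits (rad/s): [2.22, 2.22, 2.79, 2.79, 3.14, 3.14, 3.14].

INTERFACE

Orientations are given as a unit quaternion [x, y, z, w].
In Python, from workcell import manip gives the robot as it stands. The module is installed in compiled form; this text tells all that it offers.
- The arm moves only by the shell command python3 -m inch 'ROWS' [OPENING] [FORCE]. ROWS is JSON, a list of rows, each a list of 2 entries, a list of its own where there are three numbers: the shift along the tool's x, y, z each as a share of 0.08 m, from -1 to 1, then the turn, a rotation vector about the tool's x, y, z each as a share of 45 degrees, from -1 to 1. A call has exactly 10 rows; each row is the pose to reach, as a shift and turn from the pose commanded when the call began, along the tool's axes at that moment; what a row does not reach only later rows make up. A row lasts 1/10 s, in which the tool goes at most 50 mm and 8.59 degrees, less where a joint would pass 70% of its speed; a pose out of reach is approached as far as the arm can. A call with a number of a shift or a turn outside -1 to 1 is refused whole. A call with a gripper value outside its range is refused whole. OPENING is the opening, from 0 (shut) to 1 (fully open), set as the call begins (- or left out, the last holds). The fingers move at their own pace and stop on an object; FORCE is the grip in N (left out, the last holds). Time passes only in rows, so rows that repeat a pose let the fingers close, or fill a call up. It gives the time, the measured TCP pose, the force, the opening and the grip force at its end, in the units of the state.
- manip.get_obs(): the state, without advancing time (a new reading comes with each control period).
- manip.camera(name): name is "scene" or "top" or "wrist"; returns the picture (480x640x3 uint8, red, green, blue); there is no depth.
- manip.camera_params(name): a dict with "fov_y" (degrees; the focal length in pixels is half the picture's height over the tangent of half this angle, whatever the lens; pixels are square), "cx", "cy" (the principal point, pixels), "camera_from_world" (4x4, takes a point from world to camera coordinates); the wrist camera has in their place "T_tool_cam" (4x4, takes a point from camera to tool coordinates, whose origin is the TCP and whose axes are the flange's). Camera axes: x right, y up, looking along -z (the intrinsics and any distortion apply to the point x, -y, -z); pixel columns grow to the right and rows downward; lengths in m; the calibration is good to about 2 mm. A picture is of the moment at which its call begins: read the wrist's pose just before it. camera_params takes no time and is no camera call.
- manip.hand_in(): hands the job in; it is judged then, once.
The state is a dict: "clock": time; "joint_pos": joint angles; "joint_velocities": joint speeds; "tau": joint torques, N m; "position": TCP position; "ee_rot": TCP orientation; "ft_force": force on the tool from outside, world axes, zero at the start; "torque": the same for the moment, N m; "grip_width": opening from 0.0 (shut) to 1.0 (fully open); "grasp_force": force on a finger pad.
Only numpy, scipy, OpenCV 4.12 (cv2) and the standard library are available. Lean on these libraries where they do the work, as an engineer would, in place of code of your own. Each camera call takes 0.05 s, during which the arm holds its last target. There are 200 camera calls.

## Working session

There is one attempt and no reset: what is moved stays moved. The work goes in short steps, Python scripts to look and compute and a shell command to move; the robot and the scene stay as the last step left them, time stands still between calls to the robot, and variables do not carry over. Pictures are saved under pics/ and viewed, at most 10 in all, crops included, and the job is handed in when it is done.

```bash
mkdir -p pics
python3 - <<'E'
from workcell import manip
import cv2,json
for n in("scene","top"):
    cv2.imwrite(f"pics/{n}0.png",manip.camera(n)[:,:,::-1]); p=manip.camera_params(n); print(n,p)
print(manip.camera_params("wrist")); o=manip.get_obs(); print(o)
E
```

```text
scene {'fov_y': 50.531932661814295, 'cx': 309.6926407163631, 'cy': 245.72894416000017, 'camera_from_world': array([[-0.55865301,  0.82931325,  0.01209794,  0.31289798],
       [-0.64247335, -0.4419241 ,  0.62604399,  0.33852937],
       [ 0.52453295,  0.34196876,  0.77969389, -1.38190493],
       [ 0.        ,  0.        ,  0.        ,  1.        ]])}
top {'fov_y': 53.59961557289604, 'cx': 328.7663287372747, 'cy': 236.93624646737626, 'camera_from_world': array([[ 0.00193334, -0.99961123,  0.0278146 ,  0.00923338],
       [ 0.98679179,  0.00641255,  0.16186672, -0.56918058],
       [-0.16198215,  0.02713427,  0.98642056, -0.86409594],
       [ 0.        ,  0.        ,  0.        ,  1.        ]])}
{'fov_y': 62.812415739022484, 'cx': 321.1555982363957, 'cy': 243.86940032657589, 'T_tool_cam': array([[ 1.43146806e-05,  9.64946030e-01,  2.62448394e-01,
         6.54631311e-02],
       [ 9.99999899e-01,  1.04222537e-04, -4.37738639e-04,
        -3.97218015e-04],
       [-4.49747199e-04,  2.62448374e-01, -9.64945931e-01,
        -1.42084080e-01],
       [ 0.00000000e+00,  0.00000000e+00,  0.00000000e+00,
         1.00000000e+00]])}
{'clock': 0.1, 'joint_pos': array([-1.34456346,  0.33284332, -0.06470637,  1.46084966,  0.02162339,
        1.34989132, -0.08850816]), 'joint_velocities': array([-0.00108666, -0.00141681,  0.00019402, -0.00394304,  0.00041389,
        0.0005699 , -0.00078701]), 'tau': array([ 9.21692954e-04, -6.26752925e+01,  4.86347044e-02, -3.92422163e+01,
        1.61874772e-02,  7.13896996e-03,  3.18510479e-05]), 'position': array([0.15384567, 0.60542846, 0.23057754]), 'ee_rot': array([ 1.24084729e-01,  9.92271415e-01, -6.46338885e-04, -4.15909229e-05]), 'ft_force': array([-0.07077317,  0.15563339,  0.05541684]), 'torque': array([0.01053554, 0.00952902, 0.02831272]), 'grasp_force': 0.0, 'grip_width': 0.9958882903976786}
```

View pics/top0.png

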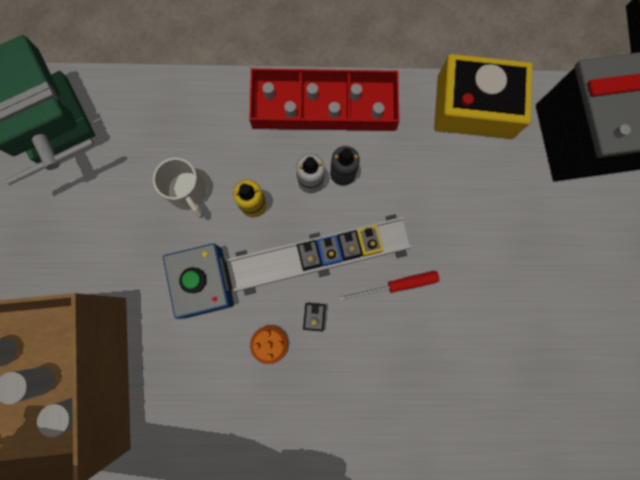

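View pics/scene0.png

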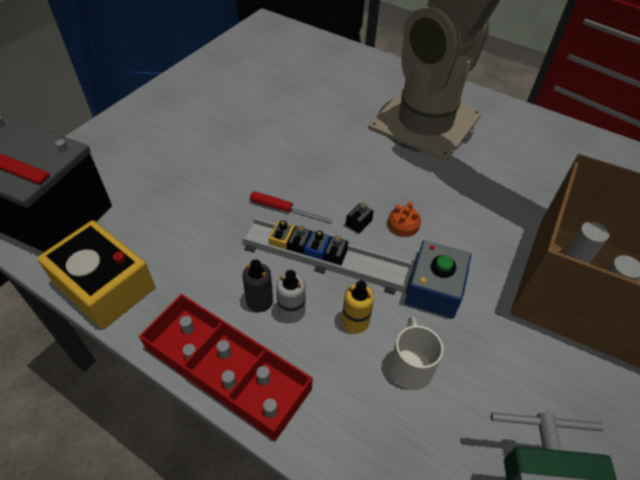

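```bash
cat > h.py <<'E'
from workcell import manip
import numpy as np,cv2
from scipy.spatial.transform import Rotation as R
def ray(n,u,v,obs=None):
    p=manip.camera_params(n); f=240/np.tan(np.radians(p["fov_y"]/2))
    d=np.array([(u-p["cx"])/f,-(v-p["cy"])/f,-1.])
    if n=="wrist":
        T=np.eye(4);T[:3,:3]=R.from_quat(obs["ee_rot"]).as_matrix();T[:3,3]=obs["position"]; T=T@p["T_tool_cam"]
    else: T=np.linalg.inv(p["camera_from_world"])
    return T[:3,3],T[:3,:3]@d
def onz(n,u,v,z,obs=None):
    o,d=ray(n,u,v,obs); return o+d*(z-o[2])/d[2]
def tri(a,b):
    (o1,d1),(o2,d2)=a,b
    s=np.linalg.lstsq(np.c_[d1,-d2],o2-o1,rcond=None)[0]
    p,q=o1+s[0]*d1,o2+s[1]*d2; return (p+q)/2,np.linalg.norm(p-q)
def blob(im,lo,hi,roi):
    x0,y0,x1,y1=roi; m=cv2.inRange(cv2.cvtColor(im[y0:y1,x0:x1],cv2.COLOR_RGB2HSV),lo,hi)
    n,l,s,c=cv2.connectedComponentsWithStats(m); i=1+np.argmax(s[1:,4]); return c[i]+[x0,y0],s[i],(l==i)
E
python3 - <<'E'
from h import *
np.set_printoptions(precision=4,suppress=True)
t=cv2.imread("pics/top0.png")[:,:,::-1];s=cv2.imread("pics/scene0.png")[:,:,::-1]
g=((45,120,50),(85,255,255))
a=blob(t,*g,(160,240,230,320));b=blob(s,*g,(420,240,470,290))
print(a[:2],b[:2],tri(ray("top",*a[0]),ray("scene",*b[0])))
y=((20,120,100),(35,255,255))
a=blob(t,*y,(350,215,390,262));print("yel",a[:2],onz("top",*a[0],.042))
for n,p in dict(mouthL=(404,217),mouthR=(410,247),stopL=(230,262),stopR=(237,291)).items():print(n,onz("top",*p,.022))
cv2.imwrite("pics/crop.png",cv2.resize(t[200:330,155:425],None,fx=2.95,fy=2.95,interpolation=cv2.INTER_CUBIC)[:,:,::-1])
E
```

```text
(array([190.3129, 279.3129]), array([ 21,  30,  19,  19, 278], dtype=int32)) (array([444.6885, 262.3333]), array([ 17,  16,  17,  14, 183], dtype=int32)) (array([0.4842, 0.2592, 0.0885]), np.float64(0.0015275681898729327))
yel (array([368.9315, 241.7717]), array([  7,  10,  26,  31, 219], dtype=int32)) [ 0.5609 -0.0659  0.042 ]
mouthL [ 0.6143 -0.1388  0.022 ]
mouthR [ 0.5541 -0.1492  0.022 ]
stopL [0.5226 0.2025 0.022 ]
stopR [0.4667 0.1871 0.022 ]
```

View pics/crop.png

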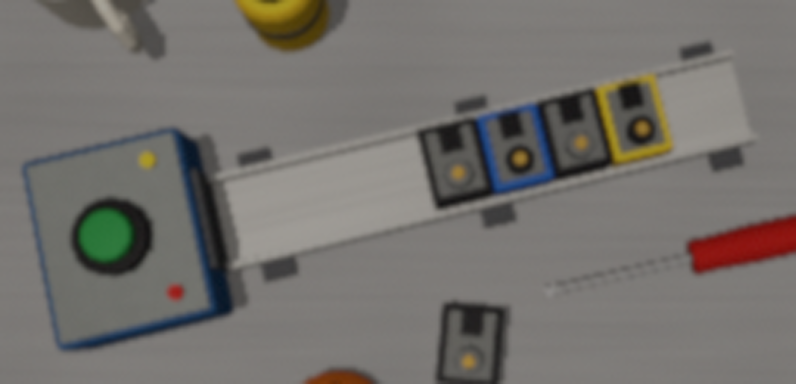

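The top view shows the mouth at the right (about 403,218 to 410,247), the stop at about (231,275), the yellow pack at (370,240) and the button at (190,279). The rail runs along roughly (-0.255, 0.967) in world axes. The points fit the rail length (~0.35 m) and the row lies on the centre line. The wooden box near the start pose needs its height checked.

```bash
cat > go.py <<'E'
import sys
from h import *
# x y z yaw(deg of tool x) -> shift in tool axes in units of .08 m, turn about tool z in units of 45deg
g=np.array([float(a) for a in sys.argv[1:5]]); o=manip.get_obs()
M=R.from_quat(o["ee_rot"]).as_matrix(); G=np.c_[[np.cos(np.radians(g[3])),np.sin(np.radians(g[3])),0],[np.sin(np.radians(g[3])),-np.cos(np.radians(g[3])),0],[0,0,-1]]
print("shift",np.round(M.T@(g[:3]-o["position"])/.08,3),"turn",np.round(R.from_matrix(M.T@G).as_rotvec()/np.radians(45),3),"pos",o["position"].round(4),"F",o["ft_force"].round(2),"t",round(o["clock"],2))
E
python3 - <<'E'
from h import *
np.set_printoptions(precision=3,suppress=True)
b=onz("top",128,298,0);print("box base",b)
for z in(.1,.15,.2,.25,.3):print(z,onz("top",75,297,z))
print("box far corner",onz("top",130,455,0))
mL,mR=onz("top",403.1,218.3,.022),onz("top",409.9,246.8,.022);sL,sR=onz("top",229.6,260.3,.022),onz("top",233.6,290.5,.022)
m,s=(mL+mR)/2,(sL+sR)/2;d=(s-m)/np.linalg.norm(s-m);print(m,s,d,np.linalg.norm(s-m),np.degrees(np.arctan2(d[1],d[0])))
y=onz("top",369.9,240.3,.042);print("y4",y,"along",(y-m)@d,"coils",onz("top",248,190,.126),onz("top",310,165,.126),onz("top",345,157,.126),"cap",onz("top",268,344,.055),"mug",onz("top",177,177,.09))
E
python3 go.py .154 .606 .35 105
```

```text
box base [0.453 0.402 0.   ]
0.1 [0.452 0.454 0.1  ]
0.15 [0.45 0.43 0.15]
0.2 [0.448 0.405 0.2  ]
0.25 [0.446 0.38  0.25 ]
0.3 [0.445 0.355 0.3  ]
box far corner [ 0.165  0.378 -0.   ]
[ 0.583 -0.143  0.022] [0.497 0.199 0.022] [-0.245  0.97   0.   ] 0.35222301216488827 104.17883101041146
y4 [ 0.564 -0.068  0.042] along 0.07756979771293285 coils [0.639 0.157 0.126] [0.686 0.048 0.126] [ 0.702 -0.015  0.126] cap [0.369 0.122 0.055] mug [0.672 0.293 0.09 ]
shift [-0.     0.005 -1.493] turn [-1.00e-03  1.00e-03  1.35e+00] pos [0.1538 0.6054 0.2306] F [-0.07  0.16  0.06] t 0.1
```

```bash
python3 -m inch '[[[0,0,-0.2],[0,0,0]],[[0,0,-0.5],[0,0,0]],[[0,0,-0.8],[0,0,0]],[[-0.05,-0.05,-1],[0,0,0]],[[-0.15,-0.15,-1],[0,0,0]],[[-0.3,-0.3,-1],[0,0,0]],[[-0.45,-0.45,-1],[0,0,0]],[[-0.6,-0.6,-1],[0,0,0]],[[-0.8,-0.8,-1],[0,0,0]],[[-1,-1,-1],[0,0,0]]]' 0
python3 -m inch '[[[-0.1,-0.1,-0.1],[0,0,0]],[[-0.2,-0.2,-0.2],[0,0,0]],[[-0.3,-0.3,-0.3],[0,0,0]],[[-0.4,-0.4,-0.4],[0,0,0]],[[-0.5,-0.5,-0.5],[0,0,0]],[[-0.6,-0.6,-0.5],[0,0,0]],[[-0.7,-0.7,-0.5],[0,0,0]],[[-0.8,-0.8,-0.5],[0,0,0]],[[-0.9,-0.9,-0.5],[0,0,0]],[[-1,-1,-0.5],[0,0,0]]]'; python3 go.py .574 -.105 .1 104.4
```

```text
clock: 1.1
position: [0.2125, 0.5065, 0.3097]
ee_rot: [0.124, 0.992, -0.001, -0.0]
ft_force: [0.4, 0.5, 0.7]
grip_width: -0.002
grasp_force: 0.0
clock: 2.1
position: [0.27, 0.4104, 0.3511]
ee_rot: [0.124, 0.992, -0.0, -0.0]
ft_force: [0.4, 0.2, -0.9]
grip_width: -0.002
grasp_force: 0.0
shift [-5.27  -5.307  3.139] turn [-0.     0.     1.363] pos [0.27   0.4104 0.3511] F [ 0.41  0.25 -0.92] t 2.1
```

```bash
for i in 1 2 3; do python3 -m inch '[[[-0.1,-0.1,0],[0,0,0]],[[-0.2,-0.2,0],[0,0,0]],[[-0.3,-0.3,0],[0,0,0]],[[-0.4,-0.4,0],[0,0,0]],[[-0.5,-0.5,0],[0,0,0]],[[-0.6,-0.6,0],[0,0,0]],[[-0.7,-0.7,0],[0,0,0]],[[-0.8,-0.8,0],[0,0,0]],[[-0.9,-0.9,0],[0,0,0]],[[-1,-1,0],[0,0,0]]]' | grep posi; done
python3 -m inch '[[[-0.1,-0.1,0.1],[0,0,0]],[[-0.2,-0.2,0.2],[0,0,0]],[[-0.3,-0.3,0.3],[0,0,0]],[[-0.4,-0.4,0.4],[0,0,0]],[[-0.5,-0.5,0.5],[0,0,0]],[[-0.6,-0.6,0.6],[0,0,0]],[[-0.7,-0.7,0.7],[0,0,0]],[[-0.8,-0.8,0.8],[0,0,0]],[[-0.9,-0.9,0.9],[0,0,0]],[[-1,-1,1],[0,0,0]]]'
python3 go.py .574 -.105 .2 104.4
```

```text
position: [0.3279, 0.3132, 0.3513]
position: [0.3857, 0.216, 0.3513]
position: [0.4435, 0.1188, 0.3513]
clock: 6.1
position: [0.5014, 0.0215, 0.2706]
ee_rot: [0.124, 0.992, -0.0, 0.0]
ft_force: [0.2, 0.0, 0.1]
grip_width: -0.0
grasp_force: 0.0
shift [-1.269 -1.309  0.883] turn [0.    0.    1.363] pos [0.5014 0.0215 0.2706] F [0.24 0.01 0.11] t 6.1
```

```bash
python3 -m inch '[[[-0.1,-0.1,0],[0,0,0.1]],[[-0.2,-0.2,0.1],[0,0,0.2]],[[-0.3,-0.3,0.2],[0,0,0.3]],[[-0.4,-0.4,0.3],[0,0,0.4]],[[-0.5,-0.5,0.4],[0,0,0.5]],[[-0.6,-0.6,0.5],[0,0,0.6]],[[-0.7,-0.7,0.6],[0,0,0.7]],[[-0.8,-0.8,0.7],[0,0,0.8]],[[-0.9,-0.9,0.8],[0,0,0.9]],[[-1,-1,0.9],[0,0,1]]]'
python3 go.py .574 -.105 .13 104.4
```

```text
clock: 7.1
position: [0.5591, -0.0758, 0.1986]
ee_rot: [0.496, 0.868, -0.0, 0.0]
ft_force: [0.6, -0.1, -0.0]
grip_width: 0.005
grasp_force: 0.0
shift [-0.408 -0.025  0.857] turn [-0.     0.     0.359] pos [ 0.5591 -0.0758  0.1986] F [ 0.63 -0.1  -0.  ] t 7.1
```

```bash
python3 -m inch '[[[-0.1,0,0],[0,0,0.1]],[[-0.2,0,0],[0,0,0.2]],[[-0.3,-0.01,0],[0,0,0.3]],[[-0.4,-0.02,0],[0,0,0.36]],[[-0.41,-0.025,0.1],[0,0,0.36]],[[-0.41,-0.025,0.25],[0,0,0.36]],[[-0.41,-0.025,0.4],[0,0,0.36]],[[-0.41,-0.025,0.55],[0,0,0.36]],[[-0.41,-0.025,0.6],[0,0,0.36]],[[-0.41,-0.025,0.6],[0,0,0.36]]]'
python3 - <<'E'
from h import *
import pickle
o=manip.get_obs();im=manip.camera("wrist");cv2.imwrite("pics/w1.png",im[:,:,::-1]);pickle.dump(o,open("w1.pkl","wb"))
cv2.imwrite("pics/top1.png",manip.camera("top")[:,:,::-1])
E
```

```text
clock: 8.1
position: [0.5733, -0.1039, 0.1504]
ee_rot: [0.612, 0.791, -0.0, -0.001]
ft_force: [0.0, 0.7, -0.1]
grip_width: 0.001
grasp_force: 0.0
```

View pics/w1.png

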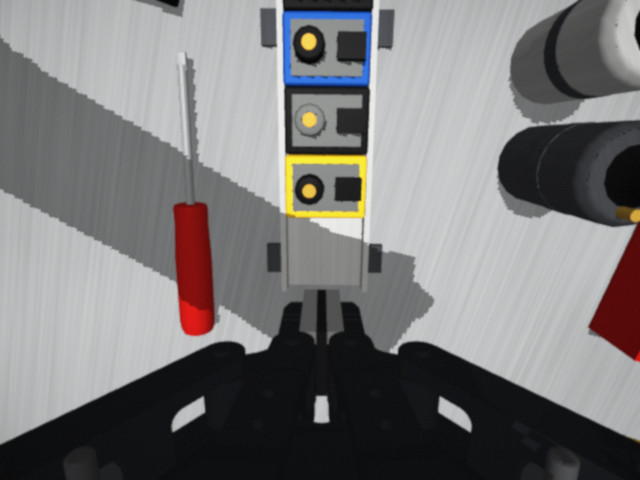

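The wrist view shows the rail running straight up the picture. The yellow pack's top spans about (286..366, 155..217), the mouth is at row 290, and the fingers are centred at column 321.

```bash
python3 - <<'E'
from h import *
import pickle
np.set_printoptions(precision=4,suppress=True)
o=pickle.load(open("w1.pkl","rb"));im=cv2.imread("pics/w1.png")[:,:,::-1]
M=R.from_quat(o["ee_rot"]).as_matrix()
for nm,lo,hi,roi in(("yellow",(22,150,150),(34,255,255),(270,140,385,230)),("blue",(100,150,100),(125,255,255),(270,5,385,95))):
    c,s,m=blob(im,lo,hi,roi); v,u=np.nonzero(m);pts=np.c_[u,v].astype(np.float32)+[roi[0],roi[1]]
    b=cv2.boxPoints(cv2.minAreaRect(pts.astype(np.float32)));w=np.array([onz("wrist",*p,.042,o) for p in b]);cen=w.mean(0)
    print(nm,b.round(1).tolist(),"sides",[np.linalg.norm(w[i]-w[i-1]).round(4) for i in range(4)],"centre",cen)
for a in((281,290),(368,290)):print(onz("wrist",*a,.022,o))
E
python3 go.py .574 -.105 .022 104.4
```

```text
yellow [[286.0, 155.0], [365.0, 155.0], [365.0, 217.0], [286.0, 217.0]] sides [np.float64(0.0393), np.float64(0.0491), np.float64(0.0392), np.float64(0.0512)] centre [ 0.5676 -0.0689  0.042 ]
blue [[283.0, 85.0], [283.0, 11.0], [370.0, 11.0], [370.0, 85.0]] sides [np.float64(0.0518), np.float64(0.0393), np.float64(0.0495), np.float64(0.0393)] centre [0.5478 0.0085 0.042 ]
[ 0.556  -0.1529  0.022 ]
[ 0.618  -0.1367  0.022 ]
shift [-0.011 -0.003  1.619] turn [0.    0.    0.003] pos [ 0.5739 -0.1041  0.1515] F [0.4  0.04 0.1 ] t 8.2
```

```bash
python3 -m inch '[[[-0.04,0.01,0.05],[0,0,0]],[[-0.08,0.02,0.15],[0,0,0]],[[-0.08,0.02,0.3],[0,0,0]],[[-0.08,0.02,0.45],[0,0,0]],[[-0.08,0.02,0.6],[0,0,0]],[[-0.08,0.02,0.7],[0,0,0]],[[-0.08,0.02,0.8],[0,0,0]],[[-0.08,0.02,0.9],[0,0,0]],[[-0.08,0.02,0.97],[0,0,0]],[[-0.08,0.02,1],[0,0,0]]]'
python3 -m inch '[[[0,0,0.05],[0,0,0]],[[0,0,0.15],[0,0,0]],[[0,0,0.25],[0,0,0]],[[0,0,0.35],[0,0,0]],[[0,0,0.45],[0,0,0]],[[0,0,0.52],[0,0,0]],[[0,0,0.57],[0,0,0]],[[0,0,0.6],[0,0,0]],[[0,0,0.6],[0,0,0]],[[0,0,0.6],[0,0,0]]]'
python3 - <<'E'
from h import *
im=manip.camera("wrist");cv2.imwrite("pics/w2.png",im[100:400,170:470,::-1])
E
```

```text
clock: 9.2
position: [0.5768, -0.1098, 0.0707]
ee_rot: [0.612, 0.791, -0.0, -0.0]
ft_force: [-0.1, -0.3, -0.1]
grip_width: -0.001
grasp_force: 0.0
clock: 10.2
position: [0.5771, -0.11, 0.0235]
ee_rot: [0.612, 0.791, 0.0, 0.0]
ft_force: [-0.9, -0.5, -0.0]
grip_width: 0.001
grasp_force: 0.0
```

View pics/w2.png

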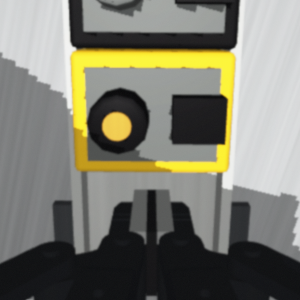

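```bash
python3 -m inch '[[[0.04,0,0],[0,0,0]],[[0.1,0,0],[0,0,0]],[[0.15,0,0],[0,0,0]],[[0.2,0,0],[0,0,0]],[[0.3,0,0],[0,0,0]],[[0.4,0,0],[0,0,0]],[[0.5,0,0],[0,0,0]],[[0.6,0,0],[0,0,0]],[[0.7,0,0],[0,0,0]],[[0.8,0,0],[0,0,0]]]'
python3 go.py .540 .036 .0235 104.35
```

```text
clock: 11.25
position: [0.5608, -0.0473, 0.0234]
ee_rot: [0.612, 0.791, 0.0, 0.0]
ft_force: [1.1, -4.3, 0.5]
grip_width: -0.0
grasp_force: 2.2
shift [ 1.073  0.01  -0.002] turn [0.    0.    0.004] pos [ 0.5608 -0.0473  0.0234] F [ 1.11 -4.25  0.55] t 11.25
```

Pushing at about 4.4 N; everything is on line.

```bash
python3 -m inch '[[[0.08,0,0],[0,0,0]],[[0.16,0,0],[0,0,0]],[[0.24,0,0],[0,0,0]],[[0.32,0,0],[0,0,0]],[[0.4,0,0],[0,0,0]],[[0.48,0,0],[0,0,0]],[[0.55,0,0],[0,0,0]],[[0.62,0,0],[0,0,0]],[[0.68,0,0],[0,0,0]],[[0.72,0,0],[0,0,0]]]'
python3 go.py .540 .036 .0235 104.35
python3 - <<'E'
from h import *
t=manip.camera("top");cv2.imwrite("pics/top2.png",cv2.resize(t[200:330,155:425],None,fx=2.95,fy=2.95,interpolation=cv2.INTER_CUBIC)[:,:,::-1])
E
```

```text
clock: 12.25
position: [0.5464, 0.0083, 0.0233]
ee_rot: [0.612, 0.791, 0.0, -0.0]
ft_force: [2.3, -4.6, 2.1]
grip_width: 0.002
grasp_force: 2.6
shift [ 0.355  0.01  -0.002] turn [ 0.    -0.     0.005] pos [0.5464 0.0083 0.0233] F [ 2.34 -4.64  2.1 ] t 12.25
```

View pics/top2.png

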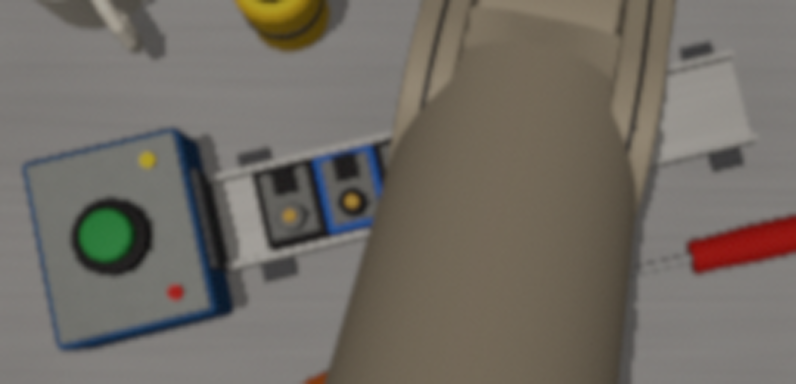

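The front pack's leading edge is at about (262,210) and the stop at about (226,222), so roughly 25 to 28 mm remain. I'll go slowly from here.

```bash
python3 -m inch '[[[0.03,0,0],[0,0,0]],[[0.06,0,0],[0,0,0]],[[0.09,0,0],[0,0,0]],[[0.12,0,0],[0,0,0]],[[0.15,0,0],[0,0,0]],[[0.17,0,0],[0,0,0]],[[0.19,0,0],[0,0,0]],[[0.2,0,0],[0,0,0]],[[0.21,0,0],[0,0,0]],[[0.22,0,0],[0,0,0]]]' | grep -E 'posi|ft'
python3 -m inch '[[[0.01,0,0],[0,0,0]],[[0.02,0,0],[0,0,0]],[[0.03,0,0],[0,0,0]],[[0.04,0,0],[0,0,0]],[[0.05,0,0],[0,0,0]],[[0.06,0,0],[0,0,0]],[[0.06,0,0],[0,0,0]],[[0.06,0,0],[0,0,0]],[[0.06,0,0],[0,0,0]],[[0.06,0,0],[0,0,0]]]' | grep -E 'posi|ft'
python3 go.py .540 .036 .0235 104.35
```

```text
position: [0.542, 0.0246, 0.0233]
ft_force: [1.3, -5.3, 2.6]
position: [0.5408, 0.0294, 0.0233]
ft_force: [0.9, -4.2, 2.2]
shift [ 0.083  0.011 -0.002] turn [-0.    -0.     0.004] pos [0.5408 0.0294 0.0233] F [ 0.88 -4.2   2.16] t 14.3
```

```bash
python3 -m inch '[[[0.01,0,0],[0,0,0]],[[0.02,0,0],[0,0,0]],[[0.03,0,0],[0,0,0]],[[0.04,0,0],[0,0,0]],[[0.05,0,0],[0,0,0]],[[0.05,0,0],[0,0,0]],[[0.05,0,0],[0,0,0]],[[0.05,0,0],[0,0,0]],[[0.05,0,0],[0,0,0]],[[0.05,0,0],[0,0,0]]]' | grep -E 'posi|ft'
```

```text
position: [0.5398, 0.0333, 0.0233]
ft_force: [1.9, -4.2, 1.1]
```

```bash
python3 -m inch '[[[0.01,0,0],[0,0,0]],[[0.02,0,0],[0,0,0]],[[0.03,0,0],[0,0,0]],[[0.04,0,0],[0,0,0]],[[0.04,0,0],[0,0,0]],[[0.04,0,0],[0,0,0]],[[0.04,0,0],[0,0,0]],[[0.04,0,0],[0,0,0]],[[0.04,0,0],[0,0,0]],[[0.04,0,0],[0,0,0]]]' | grep -E 'posi|ft'
```

```text
position: [0.539, 0.0365, 0.0233]
ft_force: [2.1, -5.6, 2.0]
```

```bash
python3 -m inch '[[[0.01,0,0],[0,0,0]],[[0.02,0,0],[0,0,0]],[[0.03,0,0],[0,0,0]],[[0.03,0,0],[0,0,0]],[[0.03,0,0],[0,0,0]],[[0.03,0,0],[0,0,0]],[[0.03,0,0],[0,0,0]],[[0.03,0,0],[0,0,0]],[[0.03,0,0],[0,0,0]],[[0.03,0,0],[0,0,0]]]' | grep -E 'posi|ft'
python3 - <<'E'
from h import *
t=manip.camera("top");cv2.imwrite("pics/top3.png",cv2.resize(t[230:310,160:320],None,fx=5,fy=5,interpolation=cv2.INTER_CUBIC)[:,:,::-1])
E
```

```text
position: [0.5387, 0.0375, 0.0233]
ft_force: [2.7, -7.6, 1.2]
```

View pics/top3.png

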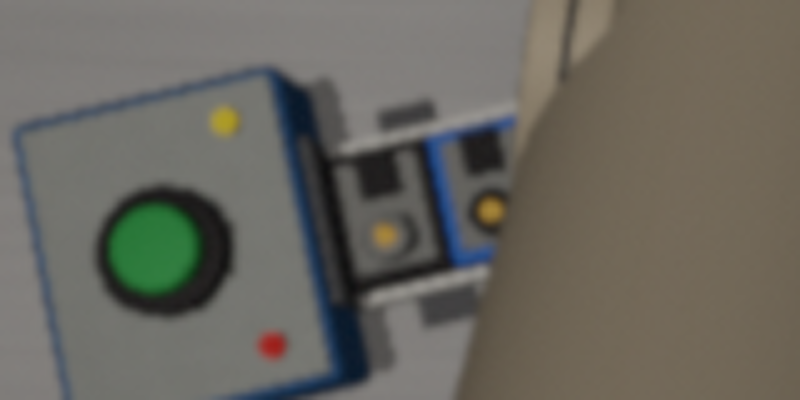

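The front pack's edge now sits at the stop plate (about 335,215). The TCP moved only 1 mm of the 2.4 mm commanded while the force rose, so it's close to contact. One more small push will confirm.

```bash
python3 -m inch '[[[0.01,0,0],[0,0,0]],[[0.02,0,0],[0,0,0]],[[0.03,0,0],[0,0,0]],[[0.03,0,0],[0,0,0]],[[0.03,0,0],[0,0,0]],[[0.03,0,0],[0,0,0]],[[0.03,0,0],[0,0,0]],[[0.03,0,0],[0,0,0]],[[0.03,0,0],[0,0,0]],[[0.03,0,0],[0,0,0]]]' | grep -E 'posi|ft'
```

```text
position: [0.5386, 0.0376, 0.0235]
ft_force: [5.0, -16.0, 0.3]
```

Blocked: it moved 0.1 mm while the force rose to 17 N, so the row is home. The stop face inferred from the TCP, (0.496, 0.203), agrees with the images. Now I'll back off, rise and go over the button.

```bash
python3 -m inch '[[[-0.05,0,0],[0,0,0]],[[-0.1,0,0],[0,0,0]],[[-0.15,0,0],[0,0,0]],[[-0.2,0,0],[0,0,0]],[[-0.25,0,-0.05],[0,0,0]],[[-0.25,0,-0.2],[0,0,0]],[[-0.25,0,-0.4],[0,0,0]],[[-0.25,0,-0.6],[0,0,0]],[[-0.25,0,-0.8],[0,0,0]],[[-0.25,0,-1],[0,0,0]]]' | grep -E 'posi|ft'
python3 -m inch '[[[0,0,-0.2],[0,0,0]],[[0,0,-0.4],[0,0,0]],[[0,0,-0.6],[0,0,0]],[[0.1,0,-0.8],[0,0,0]],[[0.2,0,-0.9],[0,0,0]],[[0.35,0,-0.9],[0,0,0]],[[0.5,0,-0.9],[0,0,0]],[[0.65,0,-0.9],[0,0,0]],[[0.8,0,-0.9],[0,0,0]],[[1,0,-0.9],[0,0,0]]]' | grep -E 'posi|ft'
python3 go.py .4835 .258 .11 104.35
```

```text
position: [0.5431, 0.022, 0.1054]
ft_force: [1.0, -0.3, 0.3]
position: [0.5222, 0.0998, 0.1748]
ft_force: [0.6, 0.1, -0.8]
shift [2.035 0.028 0.81 ] turn [-0.001  0.     0.004] pos [0.5222 0.0998 0.1748] F [ 0.64  0.13 -0.81] t 20.35
```

```bash
python3 -m inch '[[[0.1,0,0],[0,0,0]],[[0.2,0,0],[0,0,0]],[[0.35,0,0],[0,0,0]],[[0.5,0,0],[0,0,0]],[[0.65,0.01,0],[0,0,0]],[[0.8,0.02,0],[0,0,0]],[[0.9,0.02,0],[0,0,0]],[[1,0.02,0],[0,0,0]],[[1,0.02,0],[0,0,0]],[[1,0.02,0],[0,0,0]]]' | grep -E 'posi|ft'
python3 - <<'E'
from h import *
np.set_printoptions(precision=4,suppress=True)
o=manip.get_obs();im=manip.camera("wrist");cv2.imwrite("pics/w3.png",im[:,:,::-1])
c,s,m=blob(im,(45,120,50),(85,255,255),(150,0,500,400));print(c,s,onz("wrist",*c,.0885,o),onz("wrist",s[0]+150,c[1],.0885,o)-onz("wrist",s[0]+s[2]+150,c[1],.0885,o))
E
python3 go.py .4835 .258 .11 104.35
```

```text
position: [0.5042, 0.1768, 0.1753]
ft_force: [0.1, 0.3, -0.5]
[324.5303 103.8375] [ 146   73   58   62 2793] [0.4857 0.258  0.0885] [-0.0309 -0.008   0.    ]
shift [1.051 0.004 0.816] turn [0.    0.    0.004] pos [0.5043 0.1766 0.1753] F [-0.03 -0.64  0.1 ] t 21.4
```

View pics/w3.png

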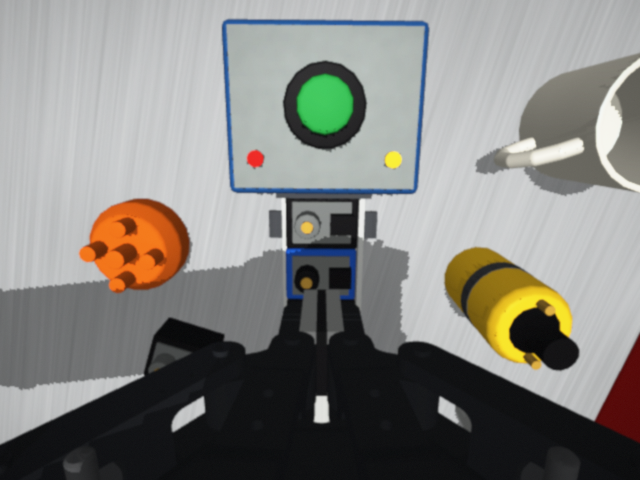

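The wrist view shows the button at (325,104), 32 mm across as given, at world (0.4857, 0.258). The row is tight against the stop plate.

```bash
python3 -m inch '[[[0.15,0,0],[0,0,0]],[[0.3,0,0],[0,0,0]],[[0.45,0.01,0],[0,0,0]],[[0.6,0.02,0],[0,0,0]],[[0.75,0.03,0.1],[0,0,0]],[[0.9,0.03,0.25],[0,0,0]],[[1,0.03,0.4],[0,0,0]],[[1,0.03,0.55],[0,0,0]],[[1,0.03,0.7],[0,0,0]],[[1,0.03,0.75],[0,0,0]]]' | grep -E 'posi|ft'
python3 -m inch '[[[0.02,0,0.05],[0,0,0]],[[0.04,0,0.1],[0,0,0]],[[0.04,0,0.15],[0,0,0]],[[0.04,0,0.2],[0,0,0]],[[0.04,0,0.24],[0,0,0]],[[0.04,0,0.26],[0,0,0]],[[0.04,0,0.28],[0,0,0]],[[0.04,0,0.29],[0,0,0]],[[0.04,0,0.3],[0,0,0]],[[0.04,0,0.3],[0,0,0]]]' | grep -E 'posi|ft'
python3 go.py .4857 .258 .082 104.35
```

```text
position: [0.4859, 0.2539, 0.1135]
ft_force: [-0.3, -0.7, -0.3]
position: [0.4856, 0.2582, 0.0914]
ft_force: [-0.2, -1.1, 2.6]
shift [-0.002  0.     0.117] turn [ 0.    -0.     0.004] pos [0.4856 0.2582 0.0914] F [-0.2  -1.12  2.58] t 23.4
```

```bash
python3 -m inch '[[[0,0,0.02],[0,0,0]],[[0,0,0.04],[0,0,0]],[[0,0,0.06],[0,0,0]],[[0,0,0.07],[0,0,0]],[[0,0,0.08],[0,0,0]],[[0,0,0.08],[0,0,0]],[[0,0,0.08],[0,0,0]],[[0,0,0.08],[0,0,0]],[[0,0,0.08],[0,0,0]],[[0,0,0.08],[0,0,0]]]' | grep -E 'posi|ft'
```

```text
position: [0.4859, 0.2583, 0.0867]
ft_force: [-10.1, -5.7, 26.0]
```

26 N, so it's on a hard limit. I'll step up to find where contact is lost and confirm the full travel.

```bash
for i in 1; do python3 -m inch '[[[0,0,-0.02],[0,0,0]],[[0,0,-0.02],[0,0,0]],[[0,0,-0.02],[0,0,0]],[[0,0,-0.02],[0,0,0]],[[0,0,-0.02],[0,0,0]],[[0,0,-0.02],[0,0,0]],[[0,0,-0.02],[0,0,0]],[[0,0,-0.02],[0,0,0]],[[0,0,-0.02],[0,0,0]],[[0,0,-0.02],[0,0,0]]]' | grep -E 'posi|ft';done
python3 -m inch '[[[0,0,-0.03],[0,0,0]],[[0,0,-0.03],[0,0,0]],[[0,0,-0.03],[0,0,0]],[[0,0,-0.03],[0,0,0]],[[0,0,-0.03],[0,0,0]],[[0,0,-0.03],[0,0,0]],[[0,0,-0.03],[0,0,0]],[[0,0,-0.03],[0,0,0]],[[0,0,-0.03],[0,0,0]],[[0,0,-0.03],[0,0,0]]]' | grep -E 'posi|ft'
python3 -m inch '[[[0,0,-0.05],[0,0,0]],[[0,0,-0.05],[0,0,0]],[[0,0,-0.05],[0,0,0]],[[0,0,-0.05],[0,0,0]],[[0,0,-0.05],[0,0,0]],[[0,0,-0.05],[0,0,0]],[[0,0,-0.05],[0,0,0]],[[0,0,-0.05],[0,0,0]],[[0,0,-0.05],[0,0,0]],[[0,0,-0.05],[0,0,0]]]' | grep -E 'posi|ft'
```

```text
position: [0.4858, 0.2583, 0.0871]
ft_force: [-3.8, -2.4, 10.7]
position: [0.4857, 0.2582, 0.0889]
ft_force: [0.1, -0.2, 3.8]
position: [0.4855, 0.2583, 0.0929]
ft_force: [-0.3, 0.9, 1.0]
```

The spring falls from 5 N at the 0.087 m bottom to about 0 near 0.0935 m, so that was the full 6 mm. Now I'll rise clear and check.

```bash
python3 -m inch '[[[0,0,-0.1],[0,0,0]],[[0,0,-0.2],[0,0,0]],[[0,0,-0.3],[0,0,0]],[[0,0,-0.4],[0,0,0]],[[0,0,-0.5],[0,0,0]],[[0,0,-0.6],[0,0,0]],[[0,0,-0.7],[0,0,0]],[[0,0,-0.8],[0,0,0]],[[0,0,-0.9],[0,0,0]],[[0,0,-1],[0,0,0]]]' | grep -E 'posi|ft'
python3 -m inch '[[[-0.1,0,-0.1],[0,0,0]],[[-0.2,0,-0.2],[0,0,0]],[[-0.3,0,-0.3],[0,0,0]],[[-0.4,0,-0.4],[0,0,0]],[[-0.5,0,-0.5],[0,0,0]],[[-0.6,0,-0.5],[0,0,0]],[[-0.7,0,-0.5],[0,0,0]],[[-0.8,0,-0.5],[0,0,0]],[[-0.9,0,-0.5],[0,0,0]],[[-1,0,-0.5],[0,0,0]]]' | grep -E 'posi|ft'
python3 - <<'E'
from h import *
cv2.imwrite("pics/s9.png",cv2.resize(manip.camera("scene")[180:330,220:490,::-1],None,fx=2.9,fy=2.9,interpolation=cv2.INTER_CUBIC))
E
```

```text
position: [0.4856, 0.2582, 0.1736]
ft_force: [-1.1, 1.4, -0.1]
position: [0.5057, 0.18, 0.2126]
ft_force: [-0.4, 0.0, 1.1]
```

View pics/s9.png

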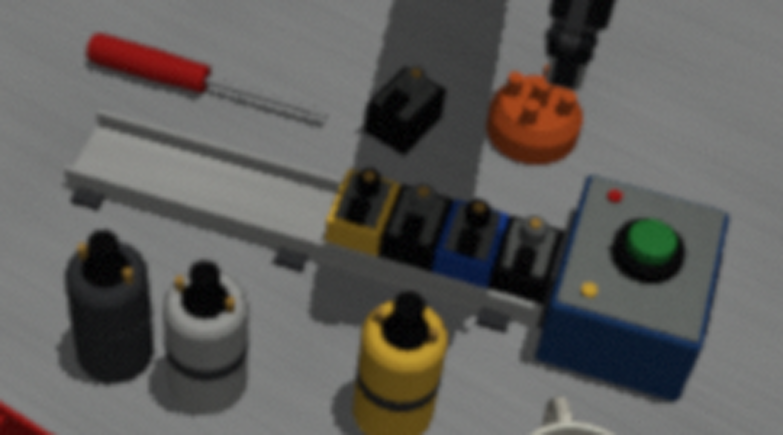

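The four packs (about 325..560, 170..300) stand closed up against the stop. The button (653,240) is up, the bystanders haven't moved, and the gripper is clear.

```bash
python3 -c "
from workcell import manip
print(manip.hand_in())"
```

```text
the job is handed in; nothing more can be done
None
```

The job is handed in, verdict not shown: the row of four packs is home and closed against the stop, the start button was pressed fully down and came back up, the bystanders look unmoved, and the arm is clear.

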